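# Slide the ball-tray cover into its pocket and lock it

### The job

Shut the bearing-ball tray: without lifting the cover off the tray, slide it gently along the deck, away from the end where it stands, until you feel it drop flat into the pocket, and stop there without jamming it against the pocket's edge. Then turn the keeper lever fully across so that its tongue holds the cover down, let go, and leave the pots and the bearing ring standing by where they are.

Things in the scene. Friction and masses are not known exactly. Their poses are not given: they have to be found in the camera images.
- tray: Fixed grey bearing-ball tray, 300 x 95 mm, with two guide rails along its x axis (tops at z = 31 mm). Origin: underside, on the channel's centreline, mid-length. x runs along the channel from the end where the cover starts towards the pocket, y to the left, z up. The channel between the rails is 63 mm wide (y = -31.5 to 31.5 mm); the balls below the pocket are fixed and touch nothing.
- channel (a point): Point of the tray at its x = 0, y = 0, z = 26 mm: the height of the bare aluminium deck plate's top. The deck's pocket spans the channel's width, is 73 mm long and 6 mm deep (ledge at z = 20 mm), with upright ends. The deck is clamped elsewhere each time and that is not reported: the pocket's centre is anywhere from x = 20 to 70 mm in the tray frame. The deck resists 80 N.
- cover: Loose aluminium plate 70 (x) x 60 (y) x 10 mm, 0.1 to 0.2 kg, lying on the deck between the rails (1.5 mm play each side), x, y along the tray's; starts at tray x = -80 to -60 mm. Origin: centre of underside, at z = 26 mm on the deck, 20 mm in the pocket (1.5 mm play each end). It must not be pressed or jammed against tray or keeper with over 24 N.
- cover_grip (a point): Centre of the top of the cover's black upright bar grip, 34 mm above the cover's underside, over its middle. The bar is 14 mm (along x) by 32 mm (along y) and stands 24 mm above the plate.
- keeper (a joint): Flat steel turn-button on the right (-y) rail. 0 rad = parked along the rail, tongue to the tray's +x, handle to -x; grows anticlockwise seen from above to its stop at 1.6, tongue across the cover, handle out to the right. Starts at 0 to 0.2. Stiff (0.04 N m), stays where left. Passes over a cover in the pocket, strikes one that has not dropped.
- keeper_pivot (a point): The keeper's vertical hinge axis, at x = 45, y = -43 mm in the tray frame, at the arm's underside, z = 32.5 mm. The arm is 10 mm wide and 5 mm thick; the tongue reaches 26 mm from here. The cover's top is at z = 30 mm in the pocket, 36 mm on the deck.
- keeper_pin (a point): Centre of the top of the dark round upright pin at the end of the keeper's handle, 45 mm from the pivot; 12 mm across, standing 23 mm clear above the handle, top at z = 60.5 mm. It moves with the keeper.
- pot_1: White lidded pot, 38 mm across, 45 mm tall, loose on the worktop to the right; bystander. Origin: centre of its underside.
- bearing_cup: Steel bearing ring, 44 mm across, 18 mm high, loose on the worktop to the right; bystander. Origin: centre of its underside.
- pot_3: Pot with a lid, 36 mm across, 42 mm tall, loose on the worktop to the left beyond the vice; bystander. Origin: centre of its underside.

How it is judged:
By the outcome, as a careful person would: the job done as asked, in the order asked, and still so for the second after the job is handed in, with the robot touching nothing.
It also fails if it takes over 45 s, if anything falls off the work surface, if the arm or the gripper's body presses on something with over 40 N, if the wrist force passes 120 N, or if a joint passes its speed limit or range.

### The arm

A 6-joint arm with a two-finger parallel gripper is mounted at the origin on a cart in front of the work surface, level with it; the furniture and walls round the work are solid. World frame = base frame: x ahead of the robot, y to its left, z up, the work surface at z = 0. Lengths are in m, angles in rad, forces in N, time in s.
With the tool pointing down it reaches from about 0.25 to 0.725 m from the base axis. Payload 4 kg.
Tool frame: the origin (TCP) lies at the very end of the fingers, on their centre line; the grasp point (between the pads) lies 19 mm behind it; z points along the fingers, y is the line along which they close (so a half turn about z gives the same grasp; the last joint's range is limited). The gripper opens to 85 mm and grips with 20 to 120 N. Pads are 22 mm wide; open, the fingers measure 114 mm over their backs; the gripper's body (76 mm by 85 mm) begins 54 mm behind the grasp point. The pads swing forward as they close: fully open they stand 13 mm farther back than shut.
Start: joints at [-1.166, 0.241, 0.005, 1.335, 0, 1.571], TCP at [0.197, -0.46, 0.231] pointing down, gripper open.
Joint ranges: [-2.72, 2.72], [-1.05, 1.87], [-1.09, 1.28], [-1.99, 2.15], [-1.42, 1.44], [-3.14, 3.14]. Speed limits (rad/s): [2.79, 2.79, 3.14, 3.14, 3.14, 3.14].

### API

Orientations are given as a unit quaternion [x, y, z, w].
In Python, from workcell import bot, vision, workorder gives the robot as it stands.
- The arm moves only by the shell command python3 -m creep 'ROWS' [OPENING]. ROWS is JSON, a list of rows, each a list of 2 entries, a list of its own where there are three numbers: the shift along the tool's x, y, z in mm, then the turn, a rotation vector about the tool's x, y, z in rad. In form: [[[dx, dy, dz], [wx, wy, wz]], ...]. A call has 1 to 12 rows; each row shifts and turns the commanded pose from where the row before left it, along the tool's axes as they then stand; what a row does not reach is not made up. A row lasts 1/8 s, in which the tool goes at most 62.5 mm and 10.7 degrees, less where a joint would pass 70% of its speed; a pose out of reach is approached as far as the arm can. A call is refused whole if a number of a shift passes 62.5 or a number of a turn 0.188, either way. A call with a gripper value outside its range is refused whole. OPENING is the finger opening in mm, from 0 to 85.4, set as the call begins (- or left out, the last holds). The fingers move at their own pace and stop on an object; the grip force is fixed at half the most. Time passes only in rows, so rows that do not move let the fingers close. It gives the time, the measured TCP pose, the force, the opening and the grip force at its end, in the units of the state.
- bot.get_obs(): the state, without advancing time (a new reading comes with each control period).
- vision.camera(name): name is "side" or "top"; returns a dict with "image" (384x512x3 uint8, blue, green, red), "z_map" (384x512 float32, m along the optical axis (not along the pixel's ray), 0 where there is no reading), "K" (3x3 intrinsics, pixels), "rvec" (rotation vector, rad) and "tvec" (3), from world to camera coordinates, as OpenCV has them. Camera axes: x right, y down, z forward; pixel columns grow to the right and rows downward; lengths in m; the calibration is good to about 2 mm. A picture is of the moment at which its call begins.
- workorder.job_done(): hands the job in; it is judged then, once.
Trained networks look in a picture, given as the dict that the camera call returned (one of the last four; its "shot" number tells which), for a name from the list of things; names that differ only in an ending like _2 or _b are one class to them, and where a whole thing is asked for, a point or a joint stands for the part that bears it (a point fixed in the world has none). Each returns a list of dicts, best first, with "score" (0 to 1); they miss things now and then, are a little off and sometimes report something else, mostly with a low value. They report only what shows in the picture. A call takes as long as a camera call.
- vision.spot_in(picture, query): "position" ([column, row] in pixels, amid what is visible of it).
- vision.place_of(picture, query): "position" ([column, row] in pixels: a listed point, or the origin of a listed thing).
The state is a dict: "clock": time; "joint_pos": joint angles; "joint_vel": joint speeds; "tau": joint torques, N m; "eef_pos": TCP position; "tool_rot": TCP orientation; "ft_force": force on the tool from outside, world axes, zero at the start; "ft_torque": the same for the moment, N m; "grip_width": finger opening in m; "grasp_force": force on a finger pad.
Only numpy, scipy, OpenCV 4.12 (cv2) and the standard library are available. Lean on these libraries where they do the work, as an engineer would, in place of code of your own. Each camera call takes 0.05 s, during which the arm holds its last target. There are 200 camera calls.

## Working session

There is one attempt and no reset: what is moved stays moved. The work goes in short steps, Python scripts to look and compute and a shell command to move; the robot and the scene stay as the last step left them, time stands still between calls to the robot, and variables do not carry over. Pictures are saved under pics/ and viewed, at most 10 in all, crops included, and the job is handed in when it is done.

```bash
mkdir -p pics; ls; cat > h.py <<'E'
import numpy as np, cv2
from workcell import bot, vision, workorder
def ray(p,uv):
    R=cv2.Rodrigues(np.array(p["rvec"],float))[0]; t=np.array(p["tvec"],float).ravel()
    d=np.linalg.inv(p["K"])@np.array([uv[0],uv[1],1.]); return -R.T@t, R.T@d
def at_z(p,uv,z):
    c,d=ray(p,uv); return c+d*(z-c[2])/d[2]
def deproj(p,uv):
    c,d=ray(p,uv); z=p["z_map"][int(round(uv[1])),int(round(uv[0]))]; return c+d*z
E
python3 - <<'E'
from h import *
np.set_printoptions(precision=4,suppress=True)
for n in ("top","side"):
    p=vision.camera(n); cv2.imwrite(f"pics/{n}0.png",p["image"])
    print(n,ray(p,(256,192)))
    for q in ["tray","channel","cover","cover_grip","keeper_pivot","keeper_pin","pot_1","bearing_cup","pot_3"]:
        for r in vision.place_of(p,q)[:2]:
            print(q,round(r["score"],2),np.round(r["position"],1),deproj(p,r["position"]))
o=bot.get_obs();print(o["tool_rot"],o["eef_pos"],o["ft_force"],o["clock"])
E
```

```text
pics
top (array([ 0.355 , -0.3087,  0.9207]), array([ 0.2228,  0.0063, -0.9749]))
tray 0.91 [253.6 204.6] [ 0.5277 -0.296   0.0251]
channel 0.85 [250.9 198.1] [ 0.548  -0.2893  0.0083]
cover 0.95 [251.7 226.5] [ 0.4682 -0.2907  0.0619]
cover 0.41 [350.8 227.5] [ 0.4667 -0.5395 -0.0025]
cover_grip 0.79 [254.3 223.4] [ 0.4761 -0.2969  0.0568]
keeper_pivot 0.62 [271.4 183.5] [ 0.5768 -0.3417  0.0397]
keeper_pin 0.47 [275.7 198.2] [ 0.5474 -0.3528  0.0007]
pot_1 0.64 [158.5 165.8] [ 0.6316 -0.0596  0.039 ]
pot_1 0.52 [324.7 184.4] [ 0.5693 -0.4727  0.0442]
bearing_cup 0.47 [349.5 227.2] [ 0.468  -0.537  -0.0057]
bearing_cup 0.18 [251.9 224.1] [ 0.4745 -0.2912  0.058 ]
pot_3 0.64 [158.5 165.8] [ 0.6316 -0.0596  0.039 ]
pot_3 0.52 [324.7 184.4] [ 0.5693 -0.4727  0.0442]
side (array([ 0.4712, -1.284 ,  0.7696]), array([ 0.0609,  0.8222, -0.566 ]))
tray 0.81 [251.2 220.1] [ 0.5303 -0.3379  0.037 ]
channel 0.6 [254.2 214.1] [ 0.5366 -0.3488  0.0629]
cover 0.61 [224.8 212.6] [ 0.4676 -0.31    0.0413]
cover_grip 0.97 [230.  205.2] [ 0.4811 -0.2757  0.0381]
cover_grip 0.65 [277.5 222.9] [ 0.5925 -0.3501  0.0351]
keeper_pivot 0.44 [276.9 224.1] [ 0.5911 -0.3502  0.0316]
keeper_pin 0.72 [254.4 215.1] [ 0.537  -0.3509  0.0615]
keeper_pin 0.45 [255.3 213.1] [ 0.5396 -0.3428  0.0612]
pot_1 0.6 [275.7 268.6] [ 0.5733 -0.4989  0.0275]
pot_1 0.58 [280.5 168. ] [ 0.6317 -0.0655  0.0121]
bearing_cup 0.61 [227.9 291.2] [ 0.4691 -0.5336  0.0013]
pot_3 0.6 [275.7 268.6] [ 0.5733 -0.4989  0.0275]
pot_3 0.58 [280.5 168. ] [ 0.6317 -0.0655  0.0121]
[0.9796 0.201  0.     0.    ] [ 0.1969 -0.4596  0.2313] [ 0.1646 -0.1119 -1.1519] 1.0
```

```bash
python3 - <<'E'
import cv2
a=cv2.imread("pics/top0.png")[120:280,130:370]; cv2.imwrite("pics/topc.png",cv2.resize(a,None,fx=3.3,fy=3.3,interpolation=cv2.INTER_CUBIC))
a=cv2.imread("pics/side0.png")[150:310,150:350]; cv2.imwrite("pics/sidec.png",cv2.resize(a,None,fx=3.5,fy=3.5,interpolation=cv2.INTER_CUBIC))
E
```

```text
(no output)
```

View pics/topc.png

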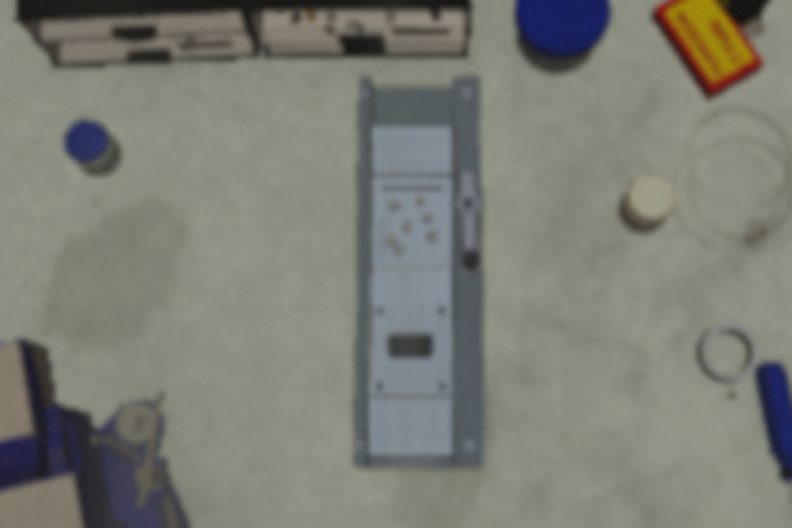

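View pics/sidec.png

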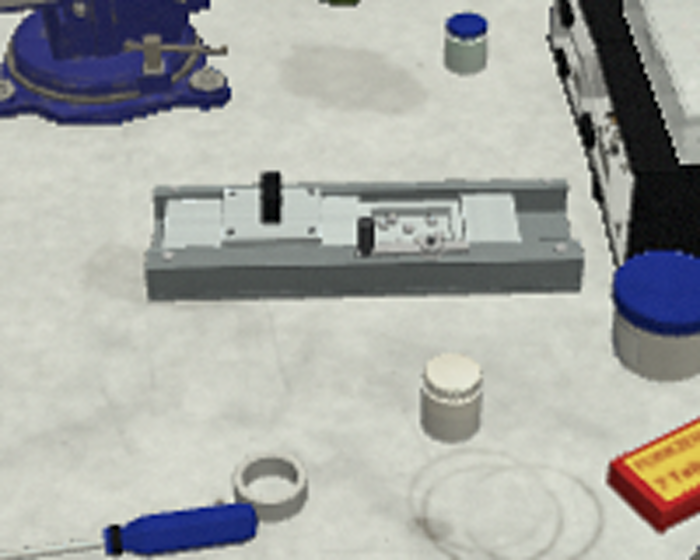

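Top crop (3.3×, offset 130,120): the grip is at crop (410,345), pocket rows run 175–268, the keeper pin is at (470,258) and its pivot at (468,203). Tray corners are (360,80), (478,80), (357,466) and (482,466). The side view shows the cover on the deck left of the pocket, with the keeper parked.

```bash
python3 - <<'E'
from h import *
np.set_printoptions(precision=4,suppress=True)
p=vision.camera("top"); s=vision.camera("side")
f=lambda c,z:at_z(p,(c[0]/3.3+130-.35,c[1]/3.3+120-.35),z)
for n,c,z in [("FL",(360,80),.031),("FR",(479,80),.031),("NL",(357,466),.031),("NR",(482,466),.031),("grip",(410,345),.06),("pockfar",(411,175),.026),("pocknear",(411,268),.026),("covernear",(411,396),.036),("pin",(470,258),.0605),("pivot",(468,203),.0375),("chL far",(372,130),.026),("chL near",(369,455),.026),("chR far",(452,130),.026),("chR near",(452,455),.026)]: print(n,f(c,z))
g=lambda c,z:at_z(s,(c[0]/3.5+150-.35,c[1]/3.5+150-.35),z)
for n,c,z in [("grip",(271,178),.06),("pin",(366,221),.0605),("NR",(147,257),.031),("FR",(582,250),.031)]: print("s",n,g(c,z))
# dark pixels grip / pin via depth: points with height
for P,nm in((p,"top"),(s,"side")):
    v,u=np.mgrid[0:384,0:512]; R=cv2.Rodrigues(np.array(P["rvec"],float))[0]
    pc=(np.stack([u,v,np.ones_like(u)],-1)@np.linalg.inv(P["K"]).T)*P["z_map"][...,None]
    w=(pc-np.array(P["tvec"]).ravel())@R
    m=(P["z_map"]>0)&(w[...,0]>.35)&(w[...,0]<.7)&(w[...,1]>-.36)&(w[...,1]<-.23)&(P["image"].max(-1)<60)
    n,l,st,cc=cv2.connectedComponentsWithStats(m.astype(np.uint8))
    for i in range(1,n):
        if st[i,4]>5: print(nm,st[i],cc[i],np.median(w[l==i],0), w[l==i].min(0),w[l==i].max(0))
E
```

```text
FL [ 0.6865 -0.262   0.031 ]
FR [ 0.6836 -0.3547  0.031 ]
NL [ 0.3909 -0.2548  0.031 ]
NR [ 0.3882 -0.3453  0.031 ]
grip [ 0.4738 -0.2959  0.06  ]
pockfar [ 0.6099 -0.2997  0.026 ]
pocknear [ 0.5369 -0.2977  0.026 ]
covernear [ 0.4397 -0.2953  0.036 ]
pin [ 0.536  -0.3413  0.0605]
pivot [ 0.5833 -0.3422  0.0375]
chL far [ 0.647  -0.2704  0.026 ]
chL near [ 0.3987 -0.2634  0.026 ]
chR far [ 0.6451 -0.3324  0.026 ]
chR near [ 0.397  -0.3239  0.026 ]
s grip [ 0.4742 -0.2858  0.06  ]
s pin [ 0.5372 -0.3405  0.0605]
s NR [ 0.3877 -0.3333  0.031 ]
s FR [ 0.6867 -0.3434  0.031 ]
top [233 132  13   4  38] [239.3158 133.3684] [ 0.6976 -0.2664  0.0755] [ 0.6964 -0.2804  0.0627] [ 0.6999 -0.251   0.0807]
top [271 197   3   4  11] [272.0909 198.6364] [ 0.5344 -0.3412  0.0584] [ 0.5317 -0.3436  0.0508] [ 0.5387 -0.3386  0.0606]
top [257 223   3   4  12] [258.  224.5] [ 0.473  -0.3056  0.0581] [ 0.469  -0.3081  0.0567] [ 0.4768 -0.3032  0.0619]
side [316 183   3  10  17] [316.8824 187.5294] [ 0.6968 -0.2707  0.0799] [ 0.6956 -0.2849  0.0707] [ 0.7    -0.25    0.0839]
side [225 199   5  14  67] [227.0746 205.7463] [ 0.4736 -0.3081  0.0598] [ 0.4682 -0.3156  0.042 ] [ 0.479  -0.2775  0.0649]
side [253 214   4   9  30] [254.5    218.0333] [ 0.5375 -0.347   0.05  ] [ 0.5337 -0.3513  0.0373] [ 0.5413 -0.3429  0.0605]
```

```bash
python3 -m creep '[[[0,0,0],[0,0,-0.1623]],[[0,0,0],[0,0,-0.1623]],[[0,0,0],[0,0,-0.1623]],[[0,0,0],[0,0,-0.1623]],[[0,0,0],[0,0,-0.1623]],[[0,0,0],[0,0,-0.1623]],[[0,0,0],[0,0,-0.1623]]]' 40
python3 -m creep '[[[24.5,39,0],[0,0,0]],[[24.5,39,0],[0,0,0]],[[24.5,39,0],[0,0,0]],[[24.5,39,0],[0,0,0]],[[24.5,39,0],[0,0,0]],[[24.5,39,0],[0,0,0]],[[24.5,39,0],[0,0,0]],[[0,0,40],[0,0,0]],[[0,0,40],[0,0,0]],[[0,0,40],[0,0,0]],[[0,0,20],[0,0,0]],[[0,0,0],[0,0,0]]]'
```

```text
clock: 1.98
eef_pos: [0.1969, -0.4596, 0.2313]
tool_rot: [0.716, 0.698, -0.0, -0.0]
ft_force: [1.5, 0.2, 0.0]
grip_width: 0.0399
grasp_force: 0.0
clock: 3.48
eef_pos: [0.4735, -0.2954, 0.0894]
tool_rot: [0.718, 0.696, -0.001, -0.002]
ft_force: [0.1, -0.2, 0.1]
grip_width: 0.0401
grasp_force: 0.0
```

```bash
python3 -m creep '[[[0,0,16],[0,0,0]],[[0,0,16],[0,0,0]],[[0,0,15],[0,0,0]],[[0,0,0],[0,0,0]]]'
python3 -m creep '[[[0,0,0],[0,0,0]],[[0,0,0],[0,0,0]],[[0,0,0],[0,0,0]],[[0,0,0],[0,0,0]]]' 24
python3 - <<'E'
from h import *
p=vision.camera("side"); cv2.imwrite("pics/side1.png",cv2.resize(p["image"][150:270,170:330],None,fx=4,fy=4,interpolation=cv2.INTER_CUBIC))
E
```

```text
clock: 3.98
eef_pos: [0.4737, -0.2956, 0.0426]
tool_rot: [0.718, 0.696, -0.0, -0.002]
ft_force: [0.6, 0.8, -0.6]
grip_width: 0.0399
grasp_force: 0.0
clock: 4.47
eef_pos: [0.4751, -0.2965, 0.0447]
tool_rot: [0.718, 0.696, 0.0, 0.0]
ft_force: [0.1, -0.1, -0.2]
grip_width: 0.024
grasp_force: 0.0
```

View pics/side1.png

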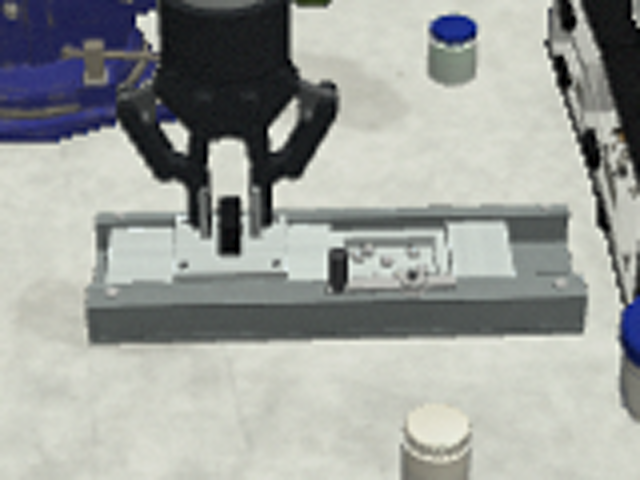

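The bar, at crop (230,225), sits between the two fingers with room on each side. Next I push gently with the rear finger.

```bash
python3 -m creep '[[[0,3,0],[0,0,0]],[[0,3,0],[0,0,0]],[[0,4,0],[0,0,0]],[[0,5,0],[0,0,0]],[[0,5,0],[0,0,0]],[[0,5,0],[0,0,0]],[[0,5,0],[0,0,0]],[[0,5,0],[0,0,0]],[[0,5,0],[0,0,0]],[[0,4,0],[0,0,0]],[[0,4,0],[0,0,0]],[[0,4,0],[0,0,0]]]'
python3 -m creep '[[[0,4,0],[0,0,0]],[[0,4,0],[0,0,0]],[[0,4,0],[0,0,0]],[[0,4,0],[0,0,0]],[[0,4,0],[0,0,0]],[[0,4,0],[0,0,0]],[[0,3,0],[0,0,0]],[[0,3,0],[0,0,0]],[[0,2,0],[0,0,0]],[[0,2,0],[0,0,0]],[[0,0,0],[0,0,0]]]'
python3 - <<'E'
from h import *
p=vision.camera("side"); cv2.imwrite("pics/side2.png",cv2.resize(p["image"][150:270,170:330],None,fx=4,fy=4,interpolation=cv2.INTER_CUBIC))
E
```

```text
clock: 6.02
eef_pos: [0.5271, -0.2979, 0.0443]
tool_rot: [0.718, 0.696, 0.0, -0.0]
ft_force: [-1.6, -0.5, 0.3]
grip_width: 0.0244
grasp_force: 0.6
clock: 7.4
eef_pos: [0.5612, -0.2989, 0.0444]
tool_rot: [0.718, 0.697, 0.0, 0.0]
ft_force: [-1.0, -0.4, 0.4]
grip_width: 0.0243
grasp_force: 0.0
```

View pics/side2.png

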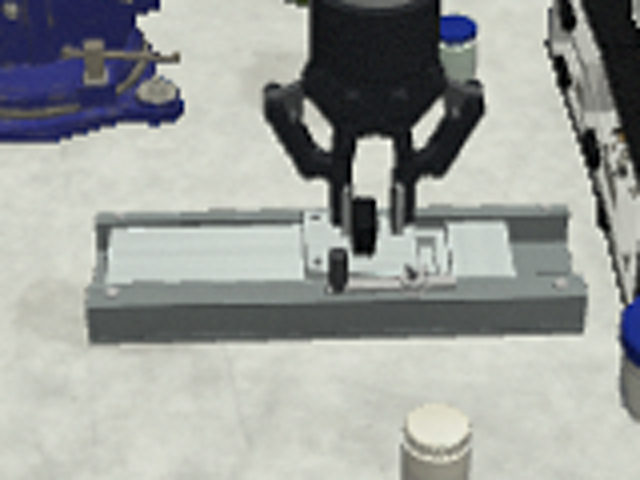

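The cover has been pushed to about crop (365,240) and is slightly nose-down in the pocket, with about 17 mm to go. I'll creep in small steps and watch the force.

```bash
python3 -m creep '[[[0,2,0],[0,0,0]],[[0,2,0],[0,0,0]],[[0,2,0],[0,0,0]],[[0,2,0],[0,0,0]],[[0,2,0],[0,0,0]],[[0,1,0],[0,0,0]],[[0,0,0],[0,0,0]]]'
python3 -m creep '[[[0,1,0],[0,0,0]],[[0,1,0],[0,0,0]],[[0,0,0],[0,0,0]]]'
python3 - <<'E'
from h import *
p=vision.camera("side"); cv2.imwrite("pics/side3.png",cv2.resize(p["image"][180:240,210:310],None,fx=7,fy=7,interpolation=cv2.INTER_CUBIC))
E
```

```text
clock: 8.32
eef_pos: [0.5721, -0.2992, 0.0444]
tool_rot: [0.718, 0.696, 0.0, 0.0]
ft_force: [-0.4, 1.1, -1.0]
grip_width: 0.0237
grasp_force: 0.1
clock: 8.7
eef_pos: [0.574, -0.2993, 0.0443]
tool_rot: [0.718, 0.696, 0.0, 0.0]
ft_force: [-0.6, -0.3, -0.6]
grip_width: 0.0243
grasp_force: 0.2
```

View pics/side3.png

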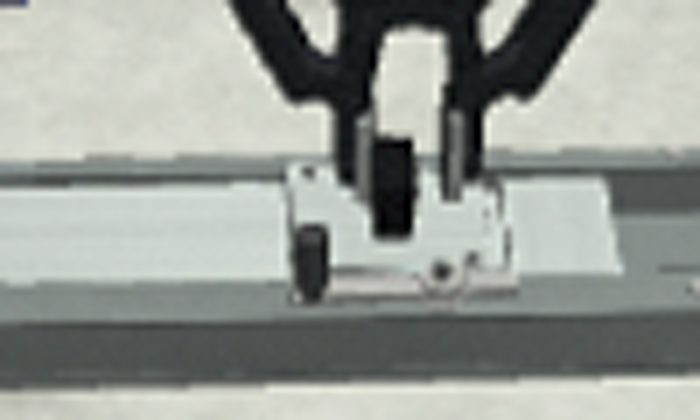

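The bar is against the rear finger and the nose, at crop x≈490, is a few mm from the pocket end at x≈508. I'll keep going in single-mm steps.

```bash
cat > z.py <<'E'
from h import *
np.set_printoptions(precision=4,suppress=True)
P=vision.camera("side")
v,u=np.mgrid[0:384,0:512]; R=cv2.Rodrigues(np.array(P["rvec"],float))[0]
pc=(np.stack([u,v,np.ones_like(u)],-1)@np.linalg.inv(P["K"]).T)*P["z_map"][...,None]
w=(pc-np.array(P["tvec"]).ravel())@R
ok=(P["z_map"]>0)&(w[...,1]<-.275)&(w[...,1]>-.326)&(P["image"].max(-1)>120)&(w[...,2]<.042)&(w[...,2]>.01)
for x in np.arange(.52,.62,.008):
    m=ok&(abs(w[...,0]-x)<.004); print(round(x,3),m.sum(),np.median(w[m][:,2]) if m.any() else None)
E
python3 z.py
python3 -m creep '[[[0,1,0],[0,0,0]],[[0,0,0],[0,0,0]]]'
python3 -m creep '[[[0,1,0],[0,0,0]],[[0,0,0],[0,0,0]]]'
python3 z.py
```

```text
0.52 38 0.028091750027174713
0.528 39 0.027682905914038908
0.536 25 0.03778531798871046
0.544 31 0.03655408559944219
0.552 33 0.03591042053167549
0.56 23 0.03531091772393745
0.568 11 0.034027546980514314
0.576 23 0.0337076682477102
0.584 37 0.032653327827592026
0.592 27 0.03237183185958828
0.6 33 0.031177881681821756
0.608 37 0.02382838720872216
0.616 39 0.027832417525175162
clock: 9.05
eef_pos: [0.5749, -0.2993, 0.0443]
tool_rot: [0.718, 0.696, 0.0, -0.0]
ft_force: [-1.0, 0.9, -0.6]
grip_width: 0.0243
grasp_force: 0.4
clock: 9.3
eef_pos: [0.576, -0.2994, 0.0443]
tool_rot: [0.718, 0.696, 0.0, 0.0]
ft_force: [-0.1, 0.0, 0.1]
grip_width: 0.024
grasp_force: 0.2
0.52 37 0.027435429673795027
0.528 39 0.027549179752200493
0.536 23 0.036153161744548225
0.544 31 0.03697737408645162
0.552 35 0.03634859468100188
0.56 25 0.03545062826166809
0.568 12 0.03425884573503678
0.576 18 0.0329107717115772
0.584 37 0.03370295193408764
0.592 30 0.03262995007086933
0.6 31 0.0317760832418638
0.608 33 0.0241040651420348
0.616 39 0.028167105632466338
```

The depth profile measures the tilt directly: the tail is at 37 mm and the nose at 31 mm, so it has not dropped yet.

```bash
python3 -m creep '[[[0,1,0],[0,0,0]],[[0,0,0],[0,0,0]]]'
python3 -m creep '[[[0,1,0],[0,0,0]],[[0,0,0],[0,0,0]]]'
python3 z.py | sed -n '2,5p;10,12p'
```

```text
clock: 9.6
eef_pos: [0.577, -0.2994, 0.0443]
tool_rot: [0.718, 0.696, 0.0, 0.0]
ft_force: [0.1, -0.3, -1.0]
grip_width: 0.0241
grasp_force: 0.2
clock: 9.85
eef_pos: [0.578, -0.2994, 0.0443]
tool_rot: [0.718, 0.696, 0.0, 0.0]
ft_force: [-0.8, -0.3, -0.6]
grip_width: 0.0241
grasp_force: 0.2
0.528 39 0.027942655223230837
0.536 22 0.03101231631604344
0.544 33 0.03689705447917596
0.552 41 0.03618334168626519
0.592 32 0.032526288092820745
0.6 34 0.03281617643273754
0.608 30 0.028077907937236184
```

```bash
python3 -m creep '[[[0,0.7,0],[0,0,0]],[[0,0,0],[0,0,0]]]'; python3 z.py | sed -n '2,5p;10,12p'
```

```text
clock: 10.15
eef_pos: [0.5787, -0.2994, 0.0443]
tool_rot: [0.718, 0.696, 0.0, 0.0]
ft_force: [-0.8, 0.5, -0.7]
grip_width: 0.0242
grasp_force: 0.2
0.528 40 0.02796558804318392
0.536 15 0.02762265615638976
0.544 28 0.030981661563899518
0.552 38 0.03178417491602311
0.592 33 0.031823611516773376
0.6 32 0.03174303876175298
0.608 28 0.029469330358181285
```

Cover top is now an even ~31 mm from end to end, so it has dropped flat with under 1 N of force. I'll stop here, back off, rise, close the fingers and go to the left side of the keeper pin.

```bash
python3 -m creep '[[[0,-4,0],[0,0,0]],[[0,0,0],[0,0,0]],[[0,0,20],[0,0,0]]]' 24 >/dev/null 2>&1 & kill %1 2>/dev/null; echo skip
```

```text
skip
```

That command was a slip: its last row points down. I killed it at once and will check whether any of it ran.

```bash
sleep 3; python3 -c "
from h import *
o=bot.get_obs();print(o['clock'],o['eef_pos'],o['ft_force'],o['grip_width'],o['joint_pos'])"
```

```text
10.2 [ 0.5786644  -0.29943199  0.04432801] [-0.56946062  0.21085827  0.81418393] 0.02410960809607546 [-4.77541682e-01  6.63665606e-01  1.65284788e-01  1.07227817e+00
  6.19604899e-05  1.12309618e+00]
```

Clock and pose are unchanged, so nothing ran. Now the correct move.

```bash
python3 -m creep '[[[0,-2,0],[0,0,0]],[[0,-2,0],[0,0,0]],[[0,0,0],[0,0,0]],[[0,0,-15],[0,0,0]],[[0,0,-20],[0,0,0]],[[0,0,-10],[0,0,0]],[[0,0,0],[0,0,0]]]'
python3 -m creep '[[[-5,-10,0],[0,0,0]],[[-5,-10,0],[0,0,0]],[[-5,-10,0],[0,0,0]],[[-4,-10,0],[0,0,0]],[[0,0,0],[0,0,0]],[[0,0,0],[0,0,0]]]' 0
python3 z.py | sed -n '2,5p;10,12p'
python3 - <<'E'
from h import *
for n in ("side","top"):
    P=vision.camera(n)
    for q in ("keeper_pin","cover_grip","pot_1"):
        for r in vision.place_of(P,q)[:2]: print(n,q,r["score"],at_z(P,r["position"],{"k":.0605,"c":.054,"p":0}[q[0]]))
    cv2.imwrite(f"pics/{n}4.png",cv2.resize(P["image"][150:250,190:330],None,fx=5,fy=5,interpolation=cv2.INTER_CUBIC))
E
```

```text
clock: 11.08
eef_pos: [0.5755, -0.2998, 0.091]
tool_rot: [0.718, 0.696, 0.0, 0.001]
ft_force: [0.1, -0.5, -0.9]
grip_width: 0.0242
grasp_force: 0.0
clock: 11.82
eef_pos: [0.5342, -0.3172, 0.0895]
tool_rot: [0.718, 0.696, 0.0, 0.0]
ft_force: [-0.3, 0.5, -0.5]
grip_width: 0.0001
grasp_force: 0.0
0.528 36 0.0274416694668721
0.536 19 0.027890539177793806
0.544 25 0.03197739549561563
0.552 40 0.03122928837015131
0.592 40 0.03210840931781181
0.6 38 0.031704026562097906
0.608 32 0.029876202176071245
side keeper_pin 0.49 [ 0.53380387 -0.34855884  0.0605    ]
side cover_grip 0.73 [ 0.57074237 -0.29191779  0.054     ]
side pot_1 0.61 [ 0.58245192 -0.47599361  0.        ]
side pot_1 0.47 [ 0.63987542 -0.04072582  0.        ]
top keeper_pin 0.6 [ 0.53949034 -0.34312719  0.0605    ]
top pot_1 0.7 [ 0.5828731  -0.47835572  0.        ]
top pot_1 0.66 [ 0.64146416 -0.04494532  0.        ]
```

View pics/side4.png

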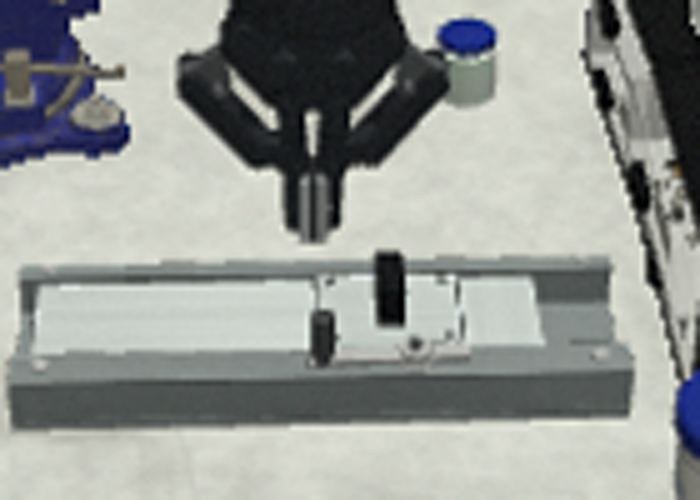

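The cover is flat in the pocket, the bar is at crop (390,290), and the pin, at (322,338), stands in front of the closed fingers. I'll descend and push the pin to the right, following its arc.

```bash
python3 -m creep '[[[0,0,16],[0,0,0]],[[0,0,16],[0,0,0]],[[0,0,12],[0,0,0]],[[0,0,2],[0,0,0]],[[0,0,0],[0,0,0]]]'
python3 -m creep '[[[-4,0,0],[0,0,0]],[[-4,0,0],[0,0,0]],[[-4,0,0],[0,0,0]],[[-4,0.7,0],[0,0,0]],[[-4,0.9,0],[0,0,0]],[[-4,1.4,0],[0,0,0]],[[0,0,0],[0,0,0]]]'
```

```text
clock: 12.9
eef_pos: [0.534, -0.3171, 0.0431]
tool_rot: [0.718, 0.696, -0.0, -0.0]
ft_force: [-1.5, 0.1, 1.2]
grip_width: -0.0002
grasp_force: 0.0
clock: 13.78
eef_pos: [0.5365, -0.3418, 0.0432]
tool_rot: [0.718, 0.696, -0.0, 0.0]
ft_force: [0.4, 0.1, -0.0]
grip_width: 0.0001
grasp_force: 0.0
```

```bash
python3 -m creep '[[[-4,1.7,0],[0,0,0]],[[-4,2.3,0],[0,0,0]],[[-4,2.8,0],[0,0,0]],[[-4,3.6,0],[0,0,0]],[[-4,4.6,0],[0,0,0]],[[0,0,0],[0,0,0]]]'
python3 - <<'E'
from h import *
P=vision.camera("side"); T=vision.camera("top")
a=[cv2.resize(p["image"][150:270,210:330],None,fx=3.3,fy=3.3,interpolation=cv2.INTER_CUBIC) for p in (P,T)]
cv2.imwrite("pics/both5.png",np.hstack(a))
E
```

```text
clock: 14.52
eef_pos: [0.5515, -0.3623, 0.0433]
tool_rot: [0.718, 0.696, -0.0, 0.001]
ft_force: [-0.3, 0.0, 0.3]
grip_width: -0.0001
grasp_force: 0.0
```

View pics/both5.png

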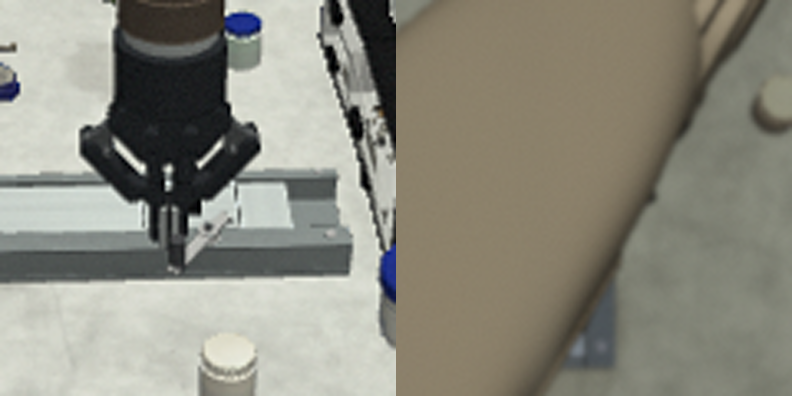

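The keeper has turned about 50°, with the pin at left-crop (177,255) just in front of the fingers. I'll swing round to the pin's near (−x) side and then push along +x.

```bash
python3 -m creep '[[[4,-3,0],[0,0,0]],[[0,-8,0],[0,0,0]],[[0,-10,0],[0,0,0]],[[0,-8,0],[0,0,0]],[[-9,0,0],[0,0,0]],[[-9,0,0],[0,0,0]],[[-9,0,0],[0,0,0]],[[0,0,0],[0,0,0]]]'
python3 -m creep '[[[0,5,0],[0,0,0]],[[0,5,0],[0,0,0]],[[0,5,0],[0,0,0]],[[0,5,0],[0,0,0]],[[-1,5,0],[0,0,0]],[[0,3,0],[0,0,0]],[[0,0,0],[0,0,0]]]'
python3 - <<'E'
from h import *
P=vision.camera("side")
cv2.imwrite("pics/s6.png",cv2.resize(P["image"][170:270,210:330],None,fx=5,fy=5,interpolation=cv2.INTER_CUBIC))
E
```

```text
clock: 15.62
eef_pos: [0.5211, -0.3849, 0.0431]
tool_rot: [0.718, 0.696, 0.0, 0.0]
ft_force: [-0.3, 0.0, 0.1]
grip_width: 0.0002
grasp_force: 0.0
clock: 16.5
eef_pos: [0.5496, -0.3853, 0.0432]
tool_rot: [0.717, 0.697, 0.001, 0.0]
ft_force: [0.1, -0.1, 0.6]
grip_width: 0.0002
grasp_force: 0.1
```

View pics/s6.png

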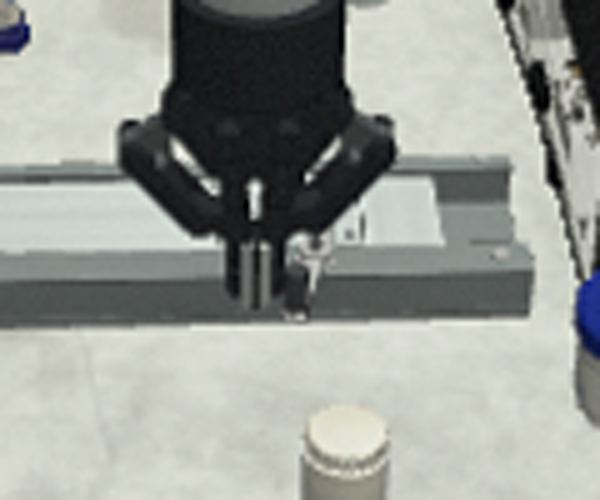

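The pin, at crop (296,288), is being pushed by the fingers, and about 14 mm of travel remains to the stop.

```bash
python3 -m creep '[[[0,3,0],[0,0,0]],[[0,3,0],[0,0,0]],[[0,3,0],[0,0,0]],[[0,2,0],[0,0,0]],[[0,0,0],[0,0,0]]]'
python3 -m creep '[[[0,1,0],[0,0,0]],[[0,0,0],[0,0,0]]]'
python3 -m creep '[[[0,1,0],[0,0,0]],[[0,0,0],[0,0,0]]]'
python3 -m creep '[[[0,1,0],[0,0,0]],[[0,0,0],[0,0,0]]]'
```

```text
clock: 17.18
eef_pos: [0.5605, -0.3857, 0.0434]
tool_rot: [0.717, 0.697, 0.0, 0.0]
ft_force: [0.1, 0.0, -0.1]
grip_width: 0.0001
grasp_force: 0.1
clock: 17.42
eef_pos: [0.5611, -0.3858, 0.0433]
tool_rot: [0.718, 0.697, 0.0, -0.0]
ft_force: [-0.5, -0.2, -0.1]
grip_width: -0.0001
grasp_force: 0.3
clock: 17.68
eef_pos: [0.562, -0.3859, 0.0433]
tool_rot: [0.718, 0.696, 0.0, 0.0]
ft_force: [-0.9, -0.1, -0.1]
grip_width: -0.0001
grasp_force: 0.4
clock: 17.92
eef_pos: [0.563, -0.3861, 0.0433]
tool_rot: [0.718, 0.696, -0.0, 0.0]
ft_force: [-1.1, -0.4, 0.8]
grip_width: -0.0001
grasp_force: 0.5
```

```bash
for i in 1; do python3 -m creep '[[[0,1,0],[0,0,0]],[[0,0,0],[0,0,0]]]' | sed -n '2p;4p'
python3 -m creep '[[[0,1,0],[0,0,0]],[[0,0,0],[0,0,0]]]'| sed -n '2p;4p'; done
```

```text
eef_pos: [0.5633, -0.3861, 0.0432]
ft_force: [-4.9, 0.2, 2.2]
eef_pos: [0.5634, -0.3861, 0.0432]
ft_force: [-7.0, -0.4, 2.0]
```

The fingers stalled at x=0.5633 against a prediction of 0.564, with the force climbing, so the keeper is at its stop. Back off, lift clear and look.

```bash
python3 -m creep '[[[0,-4,0],[0,0,0]],[[0,-8,0],[0,0,0]],[[0,-8,0],[0,0,0]],[[0,0,-30],[0,0,0]],[[0,0,-40],[0,0,0]],[[0,0,-40],[0,0,0]],[[0,-50,0],[0,0,0]],[[0,-50,0],[0,0,0]],[[0,-50,0],[0,0,0]],[[-30,-40,0],[0,0,0]],[[0,0,0],[0,0,0]],[[0,0,0],[0,0,0]]]'
python3 z.py | sed -n '2,5p;10,12p'
python3 - <<'E'
from h import *
P=vision.camera("side"); T=vision.camera("top")
a=[cv2.resize(P["image"][160:260,200:320],(480,400),interpolation=cv2.INTER_CUBIC),cv2.resize(T["image"][140:240,225:305],(320,400),interpolation=cv2.INTER_CUBIC)]
cv2.imwrite("pics/both7.png",np.hstack(a))
E
```

```text
clock: 19.92
eef_pos: [0.3543, -0.4099, 0.1536]
tool_rot: [0.718, 0.696, 0.0, 0.0]
ft_force: [0.1, -0.1, -0.5]
grip_width: 0.0002
grasp_force: 0.0
0.528 38 0.027912077607542697
0.536 38 0.02726788978780318
0.544 36 0.0315456511683686
0.552 40 0.03115491088549658
0.592 41 0.03220158205055679
0.6 38 0.031592365646005705
0.608 27 0.0306605374491676
```

View pics/both7.png

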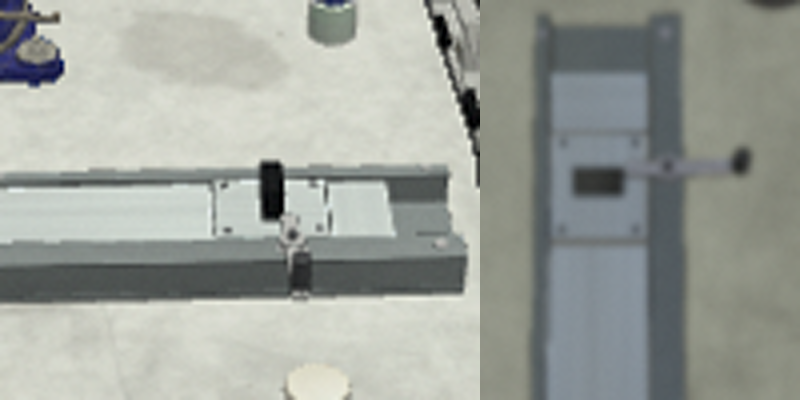

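The cover lies flat in the pocket. In the top view the keeper runs straight across, tongue over the cover at (640,168) and pin out to the right at (740,160), and the robot is clear.

```bash
python3 -c "
from workcell import workorder
print(workorder.job_done())"
```

```text
the job is handed in; nothing more can be done
None
```

The cover is flat in the pocket with the keeper turned to its stop across it, the pots and bearing ring were not touched, and the job was handed in at about 20 s with the robot clear.

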